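# Load the tube shaker and click its lid shut

## Robot

A 7-joint arm with a two-finger parallel gripper is mounted at the origin on the work surface. World frame = base frame: x ahead of the robot, y to its left, z up, the work surface at z = 0. Lengths are in m, angles in rad, forces in N, time in s.
With the tool pointing down it reaches from about 0.425 to 0.875 m from the base axis. Payload 4.7 kg.
Tool frame: the origin (TCP) lies between the finger pads; the fingertips stand 11 mm ahead of it and the grasp point (between the pads) lies 8 mm behind it; z points along the fingers, y is the line along which they close (so a half turn about z gives the same grasp; the last joint's range is limited). The gripper opens to 87 mm and grips with 3 to 60 N. Pads are 19 mm wide; open, the fingers measure 117 mm over their backs; the gripper's body (75 mm by 190 mm) begins 51 mm behind the grasp point.
Start: joints at [1.279, 0.321, -0.07, 1.45, 0.023, 1.371, -0.057], TCP at [0.196, -0.62, 0.234] pointing down, gripper open.
Joint ranges: [-2.86, 2.86], [-0.3, 2.09], [-1.38, 1.24], [0.06, 2.45], [-1.56, 4.7], [0.09, 2.05], [-2.69, 2.69]. Speed limits (rad/s): [2.57, 2.57, 3.14, 3.14, 3.14, 3.14, 3.14].

## Interface

Orientations are given as a rotation vector (axis times angle).
In Python, from bench import ctrl gives the robot as it stands. The module is installed in compiled form; this text tells all that it offers.
- The arm moves only by the shell command python3 -m inch 'ROWS' [FORCE]. ROWS is JSON, a list of rows, each an object with "slide": the shift along the tool's x, y, z scaled (see below), a list of three; "angular": the turn, a rotation vector about the tool's x, y, z scaled (see below), a list of three; "claw": the opening, from -1 (shut) to 1 (fully open). In form: [{"slide": [tx, ty, tz], "angular": [rx, ry, rz], "claw": claw}, ...]. A call has 1 to 10 rows; each row is the pose to reach, as a shift and turn from the pose commanded when the call began, along the tool's axes at that moment; what a row does not reach only later rows make up. The controller multiplies each number of a shift by 0.25 m and each number of a turn by 30 degrees. A row lasts 1/10 s, in which the tool goes at most 50 mm and 8.59 degrees, less where a joint would pass 70% of its speed; a pose out of reach is approached as far as the arm can. A call with a number of a shift or a turn outside -1 to 1 is refused whole. A call with a gripper value outside its range is refused whole. The fingers move at their own pace and stop on an object; FORCE is the grip in N (left out, the last holds). Time passes only in rows, so rows that repeat a pose let the fingers close. It gives the time, the measured TCP pose, the force, the opening and the grip force at its end, in the units of the state.
- ctrl.get_state(): the state, without advancing time (a new reading comes with each control period).
- ctrl.get_image(name): name is "side" or "top" or "wrist"; returns a dict with "color" (400x640x3 uint8, red, green, blue), "depth" (400x640 float32, m along the optical axis (not along the pixel's ray), 0 where there is no reading), "camera_matrix" (3x3 intrinsics, pixels), "extrinsics" (4x4, takes a point from camera to world coordinates); the wrist camera has in their place "tool_from_camera" (4x4, takes a point from camera to tool coordinates, whose origin is the TCP and whose axes are the flange's). Camera axes: x right, y up, looking along -z (the intrinsics and any distortion apply to the point x, -y, -z); pixel columns grow to the right and rows downward; lengths in m; the calibration is good to about 2 mm. A picture is of the moment at which its call begins: read the wrist's pose just before it.
- ctrl.close_job(): hands the job in; it is judged then, once.
Trained networks look in the newest picture that a camera, given by its name, has taken for a name from the list of things; names that differ only in an ending like _2 or _b are one class to them, and where a whole thing is asked for, a point or a joint stands for the part that bears it (a point fixed in the world has none). Each returns a list of dicts, best first, with "confidence" (0 to 1); they miss things now and then, are a little off and sometimes report something else, mostly with a low value. They report only what shows in the picture. A call takes as long as a camera call. They do not tell look-alikes from the thing itself.
- ctrl.find_in(query, camera): "bbox" ([centre column, centre row, width, height] in pixels, round what is visible of it).
- ctrl.outline_of(query, camera): "mask" (400x640 bool, what is visible of it) and "bbox" ([centre column, centre row, width, height] in pixels, round what is visible of it).
The state is a dict: "time": time; "joint_positions": joint angles; "qd": joint speeds; "joint_torque": joint torques, N m; "position": TCP position; "tool_rot": TCP orientation; "ft_force": force on the tool from outside, world axes, zero at the start; "torque": the same for the moment, N m; "grip_width": opening from 0.0 (shut) to 1.0 (fully open); "grip_force": force on a finger pad.
Only numpy, scipy, OpenCV 4.12 (cv2) and the standard library are available. Lean on these libraries where they do the work, as an engineer would, in place of code of your own. Each camera call takes 0.05 s, during which the arm holds its last target. There are 200 camera calls.

## Task

Pick up the yellow tube rack from the bench, keep it upright and set it down (do not drop it) flat inside the rib frame in the middle of the open tube shaker's chamber, and let go. Then swing the shaker's lid down without slamming it and press its front edge until it clicks past the spring catch and is fully shut. Leave the tip box, the beaker and the bottle where they stand.

Things in the scene. Friction and masses are not known exactly. Their poses are not given: they have to be found in the camera images.
- shaker: Tube shaker fixed to the bench: white open box 190 (its x) x 220 (y) x 75 mm high, 12 mm walls round a black chamber; grey control pod 60 mm high along its -y side (to y = -155 mm); catch housing 20 mm deep, 50 wide, 60 high in the middle of its front. Origin: centre of the box's underside, z up. Front faces -x, to the robot (turned up to 0.3 rad); lid hinge along its far +x top edge.
- bay (a point): Centre of the grey floor inside the rib frame, 25 mm above the bench, 50 mm below the wall tops; axes as the shaker's. Aluminium ribs 8 mm high, 6 mm wide, enclose 68 mm (x) by 126 mm (y): the rack fits with 8 mm to spare on each side, its long side along y, either way round; on a rib it blocks the lid. Frame to chamber wall: 43 mm front and back, 29 mm at the ends.
- lid (a joint): Lid angle, rad: 0 shut and level, grows as it opens; starts 1.55 to 1.8 (upright or leaning away from the robot), stop at 1.9. Friction hinge (0.36 N m): it stays where left; pushing takes 1 to 4 N near the free edge. At about 0.066 (free edge 13 mm too high) its striker rests on the spring catch; pressing the blue strip down with some 7 to 14 N snaps it past to 0, where it stays.
- lid_hinge (a point): On the hinge axis, mid-width: 95 mm behind the shaker's origin (+x), 78 mm above the bench. Its axes turn with the lid (shut: as the shaker's). The lid, white frame with amber window, runs 190 mm along its -x, 210 mm wide (y), inner face z = 0, outer face z = +8 mm. A black tongue 50 mm wide juts 14 mm from the free edge, its striker reaching 20 mm below the inner face.
- lid_pad (a point): Centre of the blue press strip (26 x 80 mm) on the lid's outer face, 165 mm from the hinge axis and 25 mm from the free edge; it turns with the lid. With the lid shut it lies 86 mm above the bench and faces up.
- rack: Yellow tube rack with a white top with holes and coloured caps, a solid block 52 mm (its x) x 110 mm (its y) x 46 mm high, about 0.25 kg. Origin: centre of its underside. Grip it across the 52 mm. It stands on the bench at the left or the right of the shaker, turned up to 0.5 rad.
- tip_box: Bystander: blue tip box with a clear cover, 84 x 119 x 66 mm, on the other side of the shaker. Origin: centre of its underside.
- beaker: Bystander: white plastic beaker, 90 mm across, 110 mm high. Origin: centre of its underside.
- bottle: Bystander: amber bottle with a white cap, 64 mm across, 130 mm high. Origin: centre of its underside.
Things that resemble listed ones, but are neither listed nor needed, are in the scene too. What is shaped like the rack but purple is not meant.

How it is judged:
By the outcome, as a careful person would: the job done as asked, in the order asked, and still so for the second after the job is handed in, with the robot touching nothing.
It also fails if it takes over 70 s, if anything falls off the work surface, if the arm or the gripper's body presses on something with over 40 N, if the wrist force passes 120 N, or if a joint passes its speed limit or range.

## Working session

There is one attempt and no reset: what is moved stays moved. The work goes in short steps, Python scripts to look and compute and a shell command to move; the robot and the scene stay as the last step left them, time stands still between calls to the robot, and variables do not carry over. Pictures are saved under pics/ and viewed, at most 10 in all, crops included, and the job is handed in when it is done.

```bash
mkdir -p pics
cat > h.py <<'E'
import numpy as np, cv2
from scipy.spatial.transform import Rotation as R
from bench import ctrl
def tool():
    s=ctrl.get_state(); T=np.eye(4); T[:3,:3]=R.from_rotvec(s["tool_rot"]).as_matrix(); T[:3,3]=s["position"]; return T
def grab(name,png=None):
    T=tool(); im=ctrl.get_image(name)
    E=np.array(im["extrinsics"]) if "extrinsics" in im else T@np.array(im["tool_from_camera"])
    d=im["depth"]; K=np.array(im["camera_matrix"])
    v,u=np.mgrid[:400,:640]
    P=np.stack([(u-K[0,2])/K[0,0]*d,-(v-K[1,2])/K[1,1]*d,-d,np.ones_like(d)],-1)@E.T
    P=P[...,:3]; P[d==0]=np.nan
    if png: cv2.imwrite("pics/"+png,im["color"][...,::-1])
    return im["color"],P,K,E
E
python3 - <<'E'
from h import *
for n in ["top","side"]:
    c,P,K,E=grab(n,n+"1.png"); np.save(n+"P.npy",P); np.save(n+"C.npy",c)
    print(n,K[0,0],K[:2,2],E[:3,3].round(3),-E[:3,2].round(3))
    for q in ["shaker","rack","tip_box","beaker","bottle","lid"]:
        for r in ctrl.outline_of(q,n)[:3]:
            m=r["mask"]; p=P[m]; 
            print(q,round(r["confidence"],2),np.round(r["bbox"]),np.nanmedian(p,0).round(3),np.nanpercentile(p[:,2],[5,95]).round(3))
s=ctrl.get_state();print(s["time"],s["tool_rot"],s["position"])
E
```

```text
top 414.96216197508255 [314.46326091 204.3409989 ] [0.342 0.011 1.174] [ 0.192 -0.025 -0.981]
shaker 0.57 [328. 188.  93. 123.] [ 0.602 -0.049  0.062] [0.023 0.257]
rack 0.88 [196. 276.  46.  35.] [0.367 0.303 0.046] [0.026 0.05 ]
rack 0.58 [188. 220.  43.  29.] [0.52  0.329 0.045] [0.011 0.049]
tip_box 0.68 [426. 236.  52.  37.] [ 0.477 -0.313  0.066] [0.038 0.07 ]
beaker 0.95 [182. 153.  44.  39.] [0.709 0.358 0.063] [0.003 0.11 ]
bottle 0.57 [453. 165.  34.  26.] [ 0.675 -0.393  0.087] [0.018 0.131]
lid 0.94 [326. 151.  90.  46.] [ 0.672 -0.037  0.189] [0.091 0.275]
side 485.1783756445026 [320.77986945 199.74141577] [-0.263  0.735  1.111] [ 0.531 -0.479 -0.699]
shaker 0.7 [330. 170. 111. 132.] [ 0.633 -0.035  0.067] [0.015 0.246]
rack 0.9 [238. 264.  42.  41.] [0.512 0.343 0.043] [0.006 0.048]
rack 0.72 [277. 294.  34.  48.] [0.361 0.321 0.043] [0.002 0.048]
tip_box 0.75 [405. 168.  38.  41.] [ 0.469 -0.292  0.061] [0.009 0.067]
beaker 0.85 [198. 221.  35.  46.] [0.687 0.355 0.072] [0.006 0.108]
bottle 0.79 [381. 125.  18.  38.] [ 0.676 -0.386  0.065] [0.005 0.125]
lid 0.58 [301. 145.  64.  79.] [ 0.674 -0.029  0.178] [0.088 0.259]
0.7 [ 3.10479658e+00  4.78440330e-01 -7.00799753e-07] [ 0.19566072 -0.61988733  0.23363374]
```

View pics/top1.png

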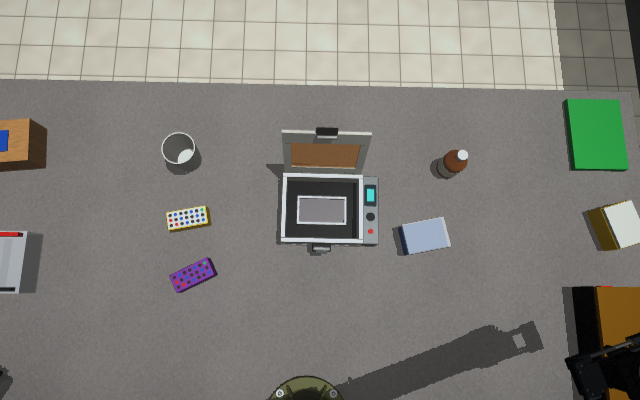

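View pics/side1.png

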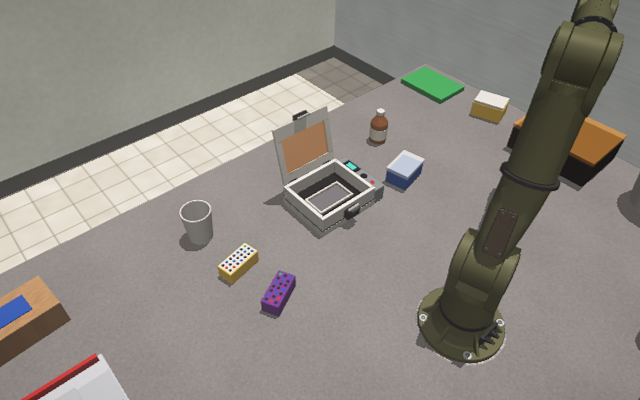

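The top view shows the yellow rack at pixel (188,219), the purple look-alike at (192,275), the open shaker with its rib frame at (322,210), the lid leaning back at (326,150), the tip box at (426,236), and the beaker (180,150) and bottle (453,163). The side view agrees: rack (238,262), purple one (278,293), bay (331,197).

```bash
cat > m.py <<'E'
from h import *
def rect(p):
    (c,(w,h),a)=cv2.minAreaRect(np.ascontiguousarray(p[:,:2]*1000,dtype=np.float32))
    if w<h: a+=90
    a=(a+90)%180-90   # direction of the long side from +x
    return np.round(c,1),np.round(sorted([w,h]),1),round(a,2)
def sel(P,lo,hi,box):
    x0,x1,y0,y1=box; return (P[...,2]>lo)&(P[...,2]<hi)&(P[...,0]>x0)&(P[...,0]<x1)&(P[...,1]>y0)&(P[...,1]<y1)
E
python3 - <<'E'
from m import *
for n in ["top","side"]:
    P=np.load(n+"P.npy"); C=np.load(n+"C.npy").astype(int)
    m=sel(P,.038,.056,(.44,.6,.24,.42)); print(n,"rack",rect(P[m]),np.median(P[m][:,2]).round(4),m.sum())
    m=sel(P,.068,.082,(.4,.75,-.135,.12)); 
    W=P[m]; print("walltop",rect(W),np.median(W[:,2]).round(4),m.sum())
    m=sel(P,.02,.04,(.48,.72,-.13,.09))&(C.sum(-1)>240); print("bay",rect(P[m]),np.percentile(P[m][:,2],[10,50,90]).round(4),m.sum())
    m=sel(P,.10,.4,(.5,.85,-.16,.12)); L=P[m]; c=L.mean(0); U,S,V=np.linalg.svd(L-c,full_matrices=False); print("lid c",c.round(3),"n",V[2].round(3),"max",L.max(0).round(3),L.min(0).round(3))
    for q,b in dict(purple=(.3,.44,.2,.4),tip=(.38,.58,-.4,-.2)).items():
        m=sel(P,.035,.08,b); print(q,rect(P[m]))
E
```

```text
top rack (array([522. , 331.9]), array([ 52.8, 110.6]), -78.76) 0.046 773
walltop (array([537.8, -31.3]), array([208.4, 221. ]), -0.69) 0.0746 1142
bay (array([552.2, -37.5]), array([ 84.8, 140.4]), 89.33) [0.0238 0.0271 0.0333] 1443
lid c [ 0.673 -0.039  0.195] n [-0.978  0.013  0.21 ] max [0.7   0.066 0.284] [ 0.648 -0.144  0.1  ]
purple (array([368. , 308.6]), array([ 52.5, 111.9]), -63.17)
tip (array([ 479.1, -319.2]), array([ 84.3, 119.6]), -78.24)
side rack (array([524.1, 335.7]), array([ 54.5, 112.2]), -79.58) 0.0448 612
walltop (array([546.3, -27.7]), array([216.3, 225.4]), -1.29) 0.0727 813
bay (array([566.6, -24.5]), array([167.2, 210.1]), -89.47) [0.022  0.0266 0.0341] 1100
lid c [ 0.675 -0.031  0.187] n [-0.978  0.012  0.209] max [0.704 0.073 0.28 ] [ 0.65  -0.143  0.1  ]
purple (array([371. , 311.4]), array([ 53.1, 115.3]), -63.44)
tip (array([ 482.9, -316.2]), array([ 87.6, 127.9]), -77.9)
```

```bash
cat > go.py <<'E'
# usage: python3 go.py x,y,z,yaw ...  -> slide/angular per successive call (tool down, yaw = direction of tool x, deg)
import sys; from h import *
T=tool(); s=ctrl.get_state(); print("t",round(s["time"],2),"at",T[:3,3].round(4),"yaw",np.degrees(np.arctan2(T[1,0],T[0,0])).round(2),"tilt",np.degrees(np.arccos(-T[2,2])).round(2),"F",np.round(s["ft_force"],1),"w",round(s["grip_width"],3),"g",round(s["grip_force"],1))
for a in sys.argv[1:]:
    x,y,z,yaw=map(float,a.split(",")); w=np.radians(yaw)
    G=np.eye(4); G[:3,:3]=np.array([[np.cos(w),np.sin(w),0],[np.sin(w),-np.cos(w),0],[0,0,-1]]); G[:3,3]=x,y,z
    D=np.linalg.inv(T)@G
    print(a,"slide",(D[:3,3]/.25).round(3),"angular",(np.degrees(R.from_matrix(D[:3,:3]).as_rotvec())/30).round(3)); T=G
E
python3 go.py .38,-.45,.234,45 .45,-.22,.234,73 .48,.02,.234,95 .51,.22,.22,101 .523,.333,.2,101
python3 - <<'E'
from h import *
im=ctrl.get_image("wrist"); print(im.keys(),np.round(im["tool_from_camera"],3))
E
```

```text
t 0.7 at [ 0.1957 -0.6199  0.2336] yaw 17.52 tilt 0.01 F [0.3 0.9 0.4] w 0.997 g 0.0
.38,-.45,.234,45 slide [ 0.908 -0.426 -0.002] angular [ 0.     0.    -0.916]
.45,-.22,.234,73 slide [ 0.849 -0.453  0.   ] angular [ 0.     0.    -0.933]
.48,.02,.234,95 slide [ 0.953 -0.166  0.   ] angular [ 0.     0.    -0.733]
.51,.22,.22,101 slide [0.786 0.189 0.056] angular [ 0.   0.  -0.2]
.523,.333,.2,101 slide [0.434 0.137 0.08 ] angular [0. 0. 0.]
dict_keys(['color', 'depth', 'camera_matrix', 'tool_from_camera']) [[ 0.001  0.967  0.253  0.069]
 [ 1.    -0.001 -0.    -0.   ]
 [-0.     0.253 -0.967 -0.152]
 [ 0.     0.     0.     1.   ]]
```

```bash
python3 -m inch '[{"slide":[0.9,-0.42,0],"angular":[0,0,-0.92],"claw":1},{"slide":[0.9,-0.42,0],"angular":[0,0,-0.92],"claw":1},{"slide":[0.9,-0.42,0],"angular":[0,0,-0.92],"claw":1},{"slide":[0.9,-0.42,0],"angular":[0,0,-0.92],"claw":1},{"slide":[0.9,-0.42,0],"angular":[0,0,-0.92],"claw":1},{"slide":[0.9,-0.42,0],"angular":[0,0,-0.92],"claw":1},{"slide":[0.9,-0.42,0],"angular":[0,0,-0.92],"claw":1},{"slide":[0.9,-0.42,0],"angular":[0,0,-0.92],"claw":1}]'
python3 go.py .45,-.22,.234,73
```

```text
time: 1.55
position: [0.3774, -0.4532, 0.2336]
tool_rot: [2.902, 1.202, -0.002]
ft_force: [-0.1, 0.7, 0.1]
grip_width: 0.999
grip_force: 0.0
t 1.55 at [ 0.3774 -0.4532  0.2336] yaw 45.02 tilt 0.07 F [-0.1  0.7  0.1] w 0.999 g 0.0
.45,-.22,.234,73 slide [ 0.865 -0.454 -0.003] angular [-0.001  0.002 -0.933]
```

```bash
python3 -m inch '[{"slide":[0.85,-0.45,0],"angular":[0,0,-0.93],"claw":1},{"slide":[0.85,-0.45,0],"angular":[0,0,-0.93],"claw":1},{"slide":[0.85,-0.45,0],"angular":[0,0,-0.93],"claw":1},{"slide":[0.85,-0.45,0],"angular":[0,0,-0.93],"claw":1},{"slide":[0.85,-0.45,0],"angular":[0,0,-0.93],"claw":1},{"slide":[0.85,-0.45,0],"angular":[0,0,-0.93],"claw":1},{"slide":[0.85,-0.45,0],"angular":[0,0,-0.93],"claw":1},{"slide":[0.85,-0.45,0],"angular":[0,0,-0.93],"claw":1}]'
python3 go.py .48,.02,.234,95 .51,.22,.234,101 .523,.28,.22,101
```

```text
time: 2.35
position: [0.4478, -0.2246, 0.2335]
tool_rot: [2.529, 1.864, -0.001]
ft_force: [0.5, 0.1, -0.3]
grip_width: 0.998
grip_force: 0.0
t 2.35 at [ 0.4478 -0.2246  0.2335] yaw 72.78 tilt 0.04 F [ 0.5  0.1 -0.3] w 0.998 g 0.0
.48,.02,.234,95 slide [ 0.973 -0.167 -0.003] angular [-0.001  0.001 -0.741]
.51,.22,.234,101 slide [0.786 0.189 0.   ] angular [ 0.   0.  -0.2]
.523,.28,.22,101 slide [0.226 0.097 0.056] angular [0. 0. 0.]
```

```bash
python3 -m inch '[{"slide":[0.97,-0.17,0],"angular":[0,0,-0.74],"claw":1},{"slide":[0.97,-0.17,0],"angular":[0,0,-0.74],"claw":1},{"slide":[0.97,-0.17,0],"angular":[0,0,-0.74],"claw":1},{"slide":[0.97,-0.17,0],"angular":[0,0,-0.74],"claw":1},{"slide":[0.97,-0.17,0],"angular":[0,0,-0.74],"claw":1},{"slide":[0.97,-0.17,0],"angular":[0,0,-0.74],"claw":1},{"slide":[0.97,-0.17,0],"angular":[0,0,-0.74],"claw":1},{"slide":[0.97,-0.17,0],"angular":[0,0,-0.74],"claw":1}]' >/dev/null
python3 - <<'E'
from m import *
c,P,K,E=grab("wrist","w1.png"); np.save("w1P.npy",P); np.save("w1C.npy",c)
m=sel(P,.068,.082,(.4,.75,-.16,.12)); print("walltop",rect(P[m]),np.median(P[m][:,2]))
m=sel(P,.018,.042,(.48,.62,-.13,.09))&(c.astype(int).sum(-1)>240); print("bay",rect(P[m]),np.nanpercentile(P[m][:,2],[10,50,90]).round(4),m.sum())
E
python3 go.py .51,.22,.234,101 .523,.28,.22,101
```

```text
walltop (array([543.4, -32.1]), array([213.3, 224.9]), -0.64) 0.07530646669998081
bay (array([549., -18.]), array([139.3, 186.9]), 89.37) [0.025  0.0264 0.033 ] 8864
t 3.2 at [0.4791 0.0195 0.2333] yaw 94.96 tilt 0.03 F [-0.6 -0.5  0.2] w 1.004 g 0.0
.51,.22,.234,101 slide [ 0.788  0.192 -0.003] angular [-0.001  0.    -0.201]
.523,.28,.22,101 slide [0.226 0.097 0.056] angular [0. 0. 0.]
```

View pics/w1.png

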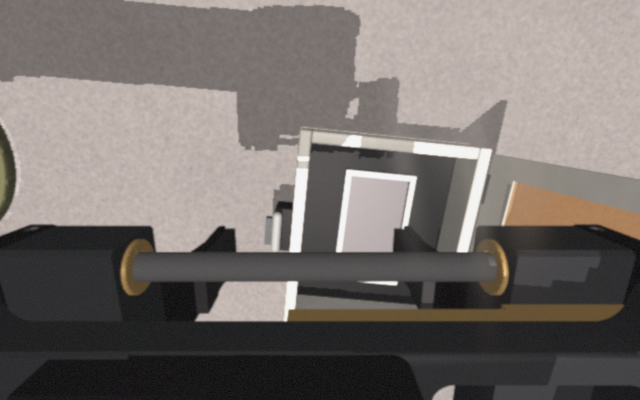

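The wrist view shows the box with its rib frame around (378,225), partly hidden by the fingers, and the lid's window at the right (570,200). I'm refining the bay from the rib tops and moving on over the rack.

```bash
python3 -m inch '[{"slide":[0.79,0.19,0],"angular":[0,0,-0.2],"claw":1},{"slide":[0.79,0.19,0],"angular":[0,0,-0.2],"claw":1},{"slide":[0.79,0.19,0],"angular":[0,0,-0.2],"claw":1},{"slide":[0.79,0.19,0],"angular":[0,0,-0.2],"claw":1},{"slide":[0.79,0.19,0],"angular":[0,0,-0.2],"claw":1},{"slide":[0.79,0.19,0],"angular":[0,0,-0.2],"claw":1},{"slide":[0.79,0.19,0],"angular":[0,0,-0.2],"claw":1}]' >/dev/null
python3 - <<'E'
from m import *
def ribs(n,P,c):
    m=(sel(P,.017,.042,(.48,.63,-.14,.08))&(c.astype(int).sum(-1)>240)).astype(np.uint8)
    k,l,st,_=cv2.connectedComponentsWithStats(m,connectivity=4); i=1+np.argmax(st[1:,4]); q=P[l==i]
    q=q[(q[:,2]>.0295)]; print(n,"ribs",rect(q),len(q),q[:,2].mean().round(4),q.min(0).round(3),q.max(0).round(3))
ribs("top",np.load("topP.npy"),np.load("topC.npy")); ribs("w",np.load("w1P.npy"),np.load("w1C.npy")); ribs("side",np.load("sideP.npy"),np.load("sideC.npy"))
c,P,K,E=grab("wrist","w2.png")
m=sel(P,.036,.056,(.44,.61,.24,.42)); print("rack",rect(P[m]),np.median(P[m][:,2]).round(4),m.sum())
for r in ctrl.outline_of("rack","wrist"): print(r["confidence"],r["bbox"],c[r["mask"]].mean(0))
E
python3 go.py .523,.333,.12,101 .523,.333,.03,101
```

```text
top ribs (array([551.7, -38. ]), array([ 83.4, 138. ]), -89.74) 393 0.0327 [ 0.51  -0.107  0.03 ] [0.593 0.031 0.039]
w ribs (array([554. , -17.3]), array([ 80.4, 101.8]), 89.4) 1106 0.0334 [ 0.513 -0.068  0.03 ] [0.595 0.034 0.036]
side ribs (array([551.2, -34.4]), array([ 85.4, 139.6]), 89.03) 158 0.0319 [ 0.508 -0.104  0.03 ] [0.594 0.036 0.036]
rack (array([525.4, 334.1]), array([ 52.2, 109. ]), -78.56) 0.047 5895
0.95 [200.3, 67.9, 89.6, 124.9] [116.40260304  72.76341287 134.71569053]
0.72 [352.9, 74.0, 60.0, 119.2] [178.92298888 168.69653368 155.21223022]
t 4.0 at [0.5091 0.2205 0.2333] yaw 100.97 tilt 0.09 F [0.1 0.  0.5] w 1.002 g 0.0
.523,.333,.12,101 slide [0.432 0.14  0.452] angular [-0.001  0.003 -0.001]
.523,.333,.03,101 slide [0.   0.   0.36] angular [0. 0. 0.]
```

View pics/w2.png

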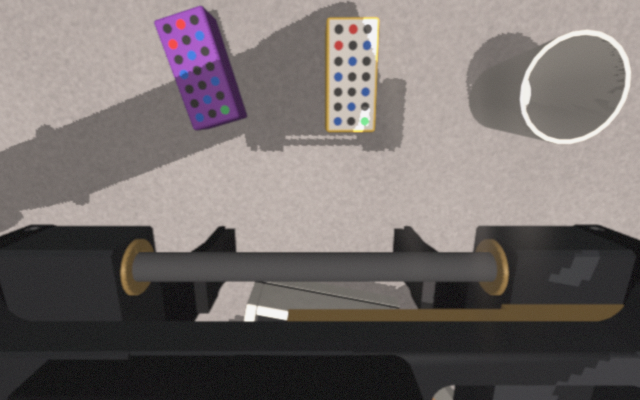

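The yellow rack is at pixel (353,74), the purple one at (200,68), the beaker at (575,87). Now I go above the rack and descend.

```bash
python3 -m inch '[{"slide":[0.434,0.142,0.3],"angular":[0,0,-0.01],"claw":1},{"slide":[0.434,0.142,0.3],"angular":[0,0,-0.01],"claw":1},{"slide":[0.434,0.142,0.3],"angular":[0,0,-0.01],"claw":1},{"slide":[0.434,0.142,0.4],"angular":[0,0,-0.01],"claw":1},{"slide":[0.434,0.142,0.5],"angular":[0,0,-0.01],"claw":1},{"slide":[0.434,0.142,0.55],"angular":[0,0,-0.01],"claw":1},{"slide":[0.434,0.142,0.55],"angular":[0,0,-0.01],"claw":1}]' >/dev/null
python3 - <<'E'
from m import *
c,P,K,E=grab("wrist","w3.png")
m=sel(P,.036,.056,(.44,.61,.24,.42)); print("rack",rect(P[m]),np.median(P[m][:,2]).round(4),m.sum(),P[m].min(0),P[m].max(0))
E
python3 go.py .524,.3335,.026,101.3
```

```text
rack (array([525.5, 334.2]), array([ 52.1, 109.9]), -78.58) 0.0471 9675 [0.49001907 0.27633115 0.03703891] [0.56089791 0.39239034 0.04947589]
t 4.75 at [0.5226 0.3351 0.0959] yaw 101.4 tilt 0.07 F [1.2 0.2 0.1] w 0.999 g 0.0
.524,.3335,.026,101.3 slide [-0.007  0.005  0.28 ] angular [-0.001  0.002  0.003]
```

```bash
python3 -m inch '[{"slide":[-0.005,0.008,0.1],"angular":[0,0,0],"claw":1},{"slide":[-0.005,0.008,0.2],"angular":[0,0,0],"claw":1},{"slide":[-0.005,0.008,0.28],"angular":[0,0,0],"claw":1},{"slide":[-0.005,0.008,0.28],"angular":[0,0,0],"claw":1},{"slide":[-0.005,0.008,0.28],"angular":[0,0,0],"claw":-0.3},{"slide":[-0.005,0.008,0.28],"angular":[0,0,0],"claw":-0.3},{"slide":[-0.005,0.008,0.28],"angular":[0,0,0],"claw":-0.3},{"slide":[-0.005,0.008,0.28],"angular":[0,0,0],"claw":-0.3},{"slide":[-0.005,0.008,0.28],"angular":[0,0,0],"claw":-0.3},{"slide":[-0.005,0.008,0.28],"angular":[0,0,0],"claw":-0.3}]' 25
python3 go.py
```

```text
time: 5.75
position: [0.5245, 0.3359, 0.0264]
tool_rot: [1.987, 2.433, 0.001]
ft_force: [0.7, -1.0, 1.9]
grip_width: 0.594
grip_force: 25.0
t 5.75 at [0.5245 0.3359 0.0264] yaw 101.52 tilt 0.04 F [ 0.7 -1.   1.9] w 0.594 g 25.0
```

```bash
python3 -m inch '[{"slide":[0,0,-0.05],"angular":[0,0,0],"claw":-0.3},{"slide":[0,0,-0.15],"angular":[0,0,0],"claw":-0.3},{"slide":[0,0,-0.3],"angular":[0,0,0],"claw":-0.3},{"slide":[0,0,-0.45],"angular":[0,0,0],"claw":-0.3},{"slide":[0,0,-0.6],"angular":[0,0,0],"claw":-0.3},{"slide":[0,0,-0.65],"angular":[0,0,0],"claw":-0.3},{"slide":[0,0,-0.65],"angular":[0,0,0],"claw":-0.3}]'
python3 go.py .52,.15,.19,96 .548,-.034,.19,89.3
```

```text
time: 6.45
position: [0.5249, 0.3366, 0.1906]
tool_rot: [1.986, 2.432, 0.005]
ft_force: [0.3, -0.1, -3.4]
grip_width: 0.596
grip_force: 25.0
t 6.45 at [0.5249 0.3366 0.1906] yaw 101.53 tilt 0.21 F [ 0.3 -0.1 -3.4] w 0.596 g 25.0
.52,.15,.19,96 slide [-0.728 -0.168  0.001] angular [ 0.007 -0.002  0.184]
.548,-.034,.19,89.3 slide [-0.744  0.034  0.   ] angular [0.    0.    0.223]
```

```bash
python3 -m inch '[{"slide":[-0.12,-0.03,0],"angular":[0,0,0.03],"claw":-0.3},{"slide":[-0.27,-0.06,0],"angular":[0,0,0.07],"claw":-0.3},{"slide":[-0.42,-0.1,0],"angular":[0,0,0.11],"claw":-0.3},{"slide":[-0.57,-0.13,0],"angular":[0,0,0.15],"claw":-0.3},{"slide":[-0.7,-0.16,0],"angular":[0,0,0.18],"claw":-0.3},{"slide":[-0.73,-0.17,0],"angular":[0,0,0.18],"claw":-0.3},{"slide":[-0.73,-0.17,0],"angular":[0,0,0.18],"claw":-0.3}]' >/dev/null
python3 go.py .548,-.034,.19,89.3
```

```text
t 7.15 at [0.5182 0.1461 0.1866] yaw 95.91 tilt 0.2 F [ 0.5  1.  -2.1] w 0.594 g 25.0
.548,-.034,.19,89.3 slide [-0.729  0.044 -0.013] angular [-0.006  0.002  0.22 ]
```

```bash
python3 -m inch '[{"slide":[-0.12,0.005,0],"angular":[0,0,0.04],"claw":-0.3},{"slide":[-0.27,0.01,0],"angular":[0,0,0.08],"claw":-0.3},{"slide":[-0.42,0.02,0],"angular":[0,0,0.12],"claw":-0.3},{"slide":[-0.57,0.025,0],"angular":[0,0,0.17],"claw":-0.3},{"slide":[-0.7,0.03,0],"angular":[0,0,0.21],"claw":-0.3},{"slide":[-0.74,0.034,0],"angular":[0,0,0.22],"claw":-0.3},{"slide":[-0.74,0.034,0],"angular":[0,0,0.22],"claw":-0.3}]' >/dev/null
python3 go.py .552,-.034,.105,89.3
python3 - <<'E'
from m import *
for n in ["top","side"]:
    c,P,K,E=grab(n,n+"2.png")
    m=sel(P,.19,.225,(.48,.65,-.13,.06))&(c.astype(int).sum(-1)>150); print(n,"racktop",rect(P[m]),np.nanmedian(P[m][:,2]).round(4),m.sum()) if m.any() else 0
c,P,K,E=grab("wrist")
m=sel(P,.19,.225,(.48,.65,-.13,.06)); print("wrist racktop",rect(P[m]),np.median(P[m][:,2]),m.sum())
m=sel(P,.029,.037,(.49,.62,-.13,.06))&(c.astype(int).sum(-1)>240); print("ribs",rect(P[m]),m.sum())
E
```

```text
t 7.85 at [ 0.5472 -0.0346  0.1875] yaw 89.47 tilt 0.11 F [-0.2  1.5 -2.4] w 0.596 g 25.0
.552,-.034,.105,89.3 slide [0.002 0.019 0.33 ] angular [-0.003 -0.002  0.006]
top racktop (array([543.8,   8.9]), array([14.4, 51.5]), 0.59) 0.2072 138
side racktop (array([551.2,  -8.2]), array([66.5, 72.2]), -3.25) 0.2046 313
wrist racktop (array([547.3, -15.3]), array([73.9, 74.2]), -89.82) 0.20863340535961425 15422
ribs (array([554.1,  20.2]), array([25.3, 80.2]), -0.31) 799
```

```bash
python3 -m inch '[{"slide":[0,0.02,0.08],"angular":[0,0,0],"claw":-0.3},{"slide":[0,0.02,0.16],"angular":[0,0,0],"claw":-0.3},{"slide":[0,0.02,0.24],"angular":[0,0,0],"claw":-0.3},{"slide":[0,0.02,0.32],"angular":[0,0,0],"claw":-0.3},{"slide":[0,0.02,0.32],"angular":[0,0,0],"claw":-0.3}]' >/dev/null
python3 go.py .5525,-.034,.052,89.4
python3 - <<'E'
from m import *
c,P,K,E=grab("wrist","w4.png")
m=sel(P,.115,.14,(.54,.565,-.13,.06)); print("rack end y",np.percentile(P[m][:,1],[90,99,100]).round(4),np.median(P[m][:,2]))
m=sel(P,.029,.037,(.49,.62,-.13,.06))&(c.astype(int).sum(-1)>240); print("ribs",rect(P[m]),m.sum(),P[m].min(0),P[m].max(0))
m=sel(P,.115,.14,(.4,.7,-.02,.04))&(c.astype(int).sum(-1)>200); print("rack x",P[m].min(0),P[m].max(0))
E
```

```text
t 8.5 at [ 0.5499 -0.0321  0.106 ] yaw 89.73 tilt 0.32 F [-0.1 -0.7 -2.6] w 0.596 g 25.0
.5525,-.034,.052,89.4 slide [-0.008  0.012  0.216] angular [-0.01  -0.003  0.011]
rack end y [0.0169 0.0207 0.0209] 0.1266963635380175
ribs (array([553.7, -32. ]), array([ 80.4, 130.6]), 89.43) 1531 [ 0.51405858 -0.09770112  0.02912956] [0.59433023 0.03344825 0.03586957]
rack x [ 0.52379827 -0.01999811  0.11500076] [0.66708846 0.03999449 0.13999498]
```

View pics/w4.png

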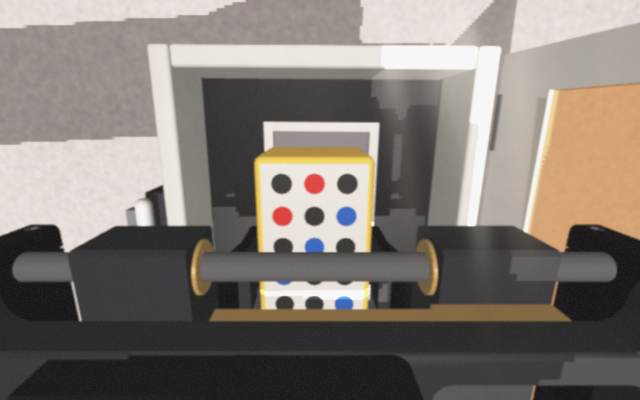

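The rack (yellow, centred at pixel (314,235)) hangs over the rib frame (its far rib at (320,127)), within 1–3 mm of centre. Lowering gently.

```bash
python3 -m inch '[{"slide":[-0.007,0.012,0.05],"angular":[0,0,0.01],"claw":-0.3},{"slide":[-0.007,0.012,0.1],"angular":[0,0,0.01],"claw":-0.3},{"slide":[-0.007,0.012,0.14],"angular":[0,0,0.01],"claw":-0.3},{"slide":[-0.007,0.012,0.17],"angular":[0,0,0.01],"claw":-0.3},{"slide":[-0.007,0.012,0.19],"angular":[0,0,0.01],"claw":-0.3},{"slide":[-0.007,0.012,0.2],"angular":[0,0,0.01],"claw":-0.3},{"slide":[-0.007,0.012,0.205],"angular":[0,0,0.01],"claw":-0.3},{"slide":[-0.007,0.012,0.21],"angular":[0,0,0.01],"claw":-0.3},{"slide":[-0.007,0.012,0.21],"angular":[0,0,0.01],"claw":-0.3}]'
python3 go.py .5525,-.034,.051,89.4
```

```text
time: 9.45
position: [0.5554, -0.0364, 0.0562]
tool_rot: [2.236, 2.206, 0.0]
ft_force: [0.1, 0.2, -1.4]
grip_width: 0.595
grip_force: 25.0
t 9.45 at [ 0.5554 -0.0364  0.0562] yaw 89.22 tilt 0.02 F [ 0.1  0.2 -1.4] w 0.595 g 25.0
.5525,-.034,.051,89.4 slide [ 0.009 -0.012  0.021] angular [ 0.001  0.    -0.006]
```

```bash
python3 -m inch '[{"slide":[0.006,-0.01,0.005],"angular":[0,0,0],"claw":-0.3},{"slide":[0.006,-0.01,0.01],"angular":[0,0,0],"claw":-0.3},{"slide":[0.006,-0.01,0.014],"angular":[0,0,0],"claw":-0.3},{"slide":[0.006,-0.01,0.018],"angular":[0,0,0],"claw":-0.3},{"slide":[0.006,-0.01,0.02],"angular":[0,0,0],"claw":-0.3},{"slide":[0.006,-0.01,0.02],"angular":[0,0,0],"claw":-0.3}]'
python3 go.py .5525,-.034,.051,89.4
python3 - <<'E'
from m import *
for n in ["top","side"]:
    c,P,K,E=grab(n)
    m=sel(P,.055,.1,(.5,.62,-.12,.06)); 
    m=(sel(P,.06,.1,(.515,.6,.0,.03))); print(n,np.median(P[m],0).round(4),m.sum(),P[m].max(0))
E
```

```text
time: 10.05
position: [0.5528, -0.0349, 0.0514]
tool_rot: [2.236, 2.206, -0.0]
ft_force: [-2.3, -0.2, 2.1]
grip_width: 0.601
grip_force: 25.0
t 10.05 at [ 0.5528 -0.0349  0.0514] yaw 89.22 tilt 0.02 F [-2.3 -0.2  2.1] w 0.601 g 25.0
.5525,-.034,.051,89.4 slide [ 0.003 -0.001  0.002] angular [-0.     0.001 -0.006]
top [0.5498 0.0083 0.0713] 111 [0.57662842 0.0163725  0.07762288]
side [0.5495 0.0131 0.0686] 104 [0.57788376 0.02192557 0.07455293]
```

```bash
python3 -m inch '[{"slide":[0,0,0.002],"angular":[0,0,0],"claw":-0.3},{"slide":[0,0,0.002],"angular":[0,0,0],"claw":0.3},{"slide":[0,0,0.002],"angular":[0,0,0],"claw":0.5},{"slide":[0,0,0.002],"angular":[0,0,0],"claw":0.6},{"slide":[0,0,0.002],"angular":[0,0,0],"claw":0.6},{"slide":[0,0,-0.05],"angular":[0,0,0],"claw":0.6},{"slide":[0,0,-0.15],"angular":[0,0,0],"claw":0.6},{"slide":[0,0,-0.3],"angular":[0,0,0],"claw":0.6},{"slide":[0,-0.1,-0.5],"angular":[0,0,0],"claw":0.6},{"slide":[0,-0.1,-0.5],"angular":[0,0,0],"claw":0.6}]'
python3 - <<'E'
from m import *
c,P,K,E=grab("wrist","w5.png"); m=sel(P,.06,.085,(.51,.6,-.12,.04)); print("rack",rect(P[m]),np.percentile(P[m][:,2],[5,50,95]).round(4),m.sum())
m=sel(P,.029,.037,(.49,.62,-.13,.06))&(c.astype(int).sum(-1)>240); print("ribs",P[m].min(0),P[m].max(0))
E
python3 go.py .46,-.034,.25,89.4
```

```text
time: 11.15
position: [0.5298, -0.0338, 0.1822]
tool_rot: [2.23, 2.202, 0.006]
ft_force: [0.3, 0.5, 0.5]
grip_width: 0.801
grip_force: 0.0
rack (array([552.9, -32.7]), array([ 52.1, 101.5]), 89.24) [0.0702 0.0721 0.0733] 6855
ribs [ 0.51334692 -0.10109916  0.02903941] [0.59419363 0.03372225 0.03699768]
t 11.2 at [ 0.5293 -0.0343  0.1806] yaw 89.24 tilt 0.43 F [-0.2  0.5  0.4] w 0.801 g 0.0
.46,-.034,.25,89.4 slide [-0.003 -0.275 -0.279] angular [ 0.013  0.006 -0.005]
```

View pics/w5.png

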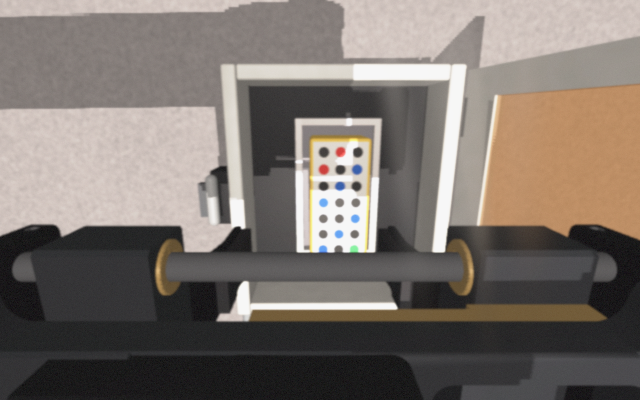

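The rack (340,195) stands flat inside the rib frame (top at 72 mm, as expected). Now up and over behind the lid, fingers shut, tool turned so that the closing line is parallel to the hinge.

```bash
python3 -m inch '[{"slide":[0,-0.05,-0.15],"angular":[0,0,0.2],"claw":-1},{"slide":[0,-0.1,-0.3],"angular":[0,0,0.5],"claw":-1},{"slide":[0,-0.1,-0.5],"angular":[0,0,0.8],"claw":-1},{"slide":[0,-0.1,-0.7],"angular":[0,0,1],"claw":-1},{"slide":[0,-0.1,-0.78],"angular":[0,0,1],"claw":-1},{"slide":[0,-0.1,-0.78],"angular":[0,0,1],"claw":-1},{"slide":[0,-0.1,-0.78],"angular":[0,0,1],"claw":-1}]' 25
python3 go.py .63,-.036,.375,29.5 .74,-.036,.375,0 .728,-.036,.254,0
```

```text
time: 11.9
position: [0.5027, -0.0342, 0.3701]
tool_rot: [-2.731, -1.552, 0.001]
ft_force: [-0.8, -0.1, -0.8]
grip_width: 0.249
grip_force: 0.0
t 11.9 at [ 0.5027 -0.0342  0.3701] yaw 59.23 tilt 0.07 F [-0.8 -0.1 -0.8] w 0.249 g 0.0
.63,-.036,.375,29.5 slide [ 0.254  0.441 -0.02 ] angular [-0.002  0.001  0.991]
.74,-.036,.375,0 slide [0.383 0.217 0.   ] angular [0.    0.    0.983]
.728,-.036,.254,0 slide [-0.048  0.     0.484] angular [0. 0. 0.]
```

```bash
python3 -m inch '[{"slide":[0.08,0.13,-0.02],"angular":[0,0,0.25],"claw":-1},{"slide":[0.16,0.26,-0.02],"angular":[0,0,0.5],"claw":-1},{"slide":[0.24,0.4,-0.02],"angular":[0,0,0.75],"claw":-1},{"slide":[0.255,0.44,-0.02],"angular":[0,0,0.99],"claw":-1},{"slide":[0.255,0.44,-0.02],"angular":[0,0,0.99],"claw":-1},{"slide":[0.255,0.44,-0.02],"angular":[0,0,0.99],"claw":-1}]' >/dev/null
python3 go.py .74,-.036,.375,0 .728,-.036,.254,0
```

```text
t 12.5 at [ 0.6291 -0.0352  0.374 ] yaw 29.74 tilt 0.21 F [0.1 0.5 0.3] w 0.001 g 0.0
.74,-.036,.375,0 slide [ 0.383  0.223 -0.005] angular [-0.003  0.006  0.991]
.728,-.036,.254,0 slide [-0.048  0.     0.484] angular [0. 0. 0.]
```

```bash
python3 -m inch '[{"slide":[0.1,0.06,0],"angular":[0,0,0.25],"claw":-1},{"slide":[0.2,0.11,0],"angular":[0,0,0.5],"claw":-1},{"slide":[0.3,0.17,0],"angular":[0,0,0.75],"claw":-1},{"slide":[0.385,0.22,0],"angular":[0,0,0.98],"claw":-1},{"slide":[0.385,0.22,0],"angular":[0,0,0.98],"claw":-1},{"slide":[0.385,0.22,0],"angular":[0,0,0.98],"claw":-1}]' >/dev/null
python3 go.py .735,-.036,.254,0
python3 - <<'E'
from m import *
for n in ["top","side"]:
    c,P,K,E=grab(n,n+"3.png"); m=sel(P,.10,.262,(.6,.705,-.16,.12)); L=P[m]; q=L.mean(0); V=np.linalg.svd(L-q,full_matrices=False)[2]; print("lid c",q.round(3),"n",V[2].round(3),L.max(0).round(3))
print(np.degrees(ctrl.get_state()["joint_positions"]).round())
E
```

```text
t 13.1 at [ 0.7399 -0.0356  0.3758] yaw 0.33 tilt 0.07 F [0.3 0.7 0.1] w 0.004 g 0.0
.735,-.036,.254,0 slide [-0.019  0.001  0.487] angular [-0.     0.002  0.011]
lid c [0.671 0.001 0.182] n [-0.975  0.008  0.224] [0.698 0.066 0.262]
lid c [ 0.674 -0.031  0.183] n [-0.975  0.012  0.221] [0.702 0.072 0.262]
[ 19.  33. -36.  50.  19. 101. -98.]
```

View pics/side3.png

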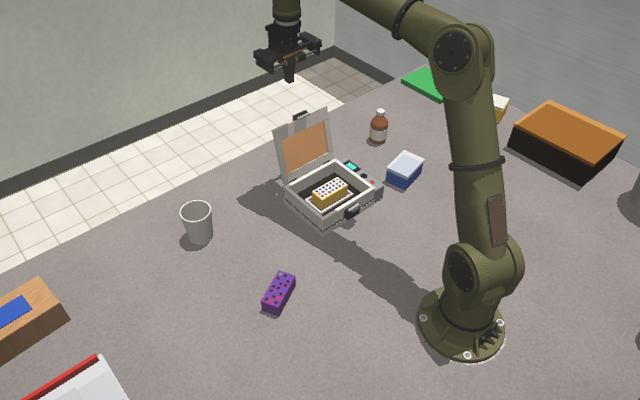

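The side view shows the rack in the chamber (329,191), the lid still leaning back (300,145) and the gripper above and behind it (288,60). Descending behind the lid.

```bash
python3 -m inch '[{"slide":[-0.01,0,0.1],"angular":[0,0,0.01],"claw":-1},{"slide":[-0.02,0,0.22],"angular":[0,0,0.01],"claw":-1},{"slide":[-0.02,0,0.35],"angular":[0,0,0.01],"claw":-1},{"slide":[-0.02,0,0.46],"angular":[0,0,0.01],"claw":-1},{"slide":[-0.02,0,0.485],"angular":[0,0,0.01],"claw":-1},{"slide":[-0.02,0,0.485],"angular":[0,0,0.01],"claw":-1},{"slide":[-0.02,0,0.485],"angular":[0,0,0.01],"claw":-1}]' 
python3 go.py
python3 - <<'E'
import numpy as np
H=np.array([.648,.078]); r=.168
for d in [103,95,90,85,80,75,70,65,60,55,50,45,40,35,30,25,20,15,12,10,8,6,4]:
    t=np.radians(d); C=H+r*np.array([-np.cos(t),np.sin(t)])+.008*np.array([np.sin(t),np.cos(t)])+[.0095,.011]
    print(d,C.round(4),"slide x,z rel (.735,.254):",((C-[.735,.254])/.25*[1,-1]).round(3))
E
```

```text
time: 13.9
position: [0.7362, -0.0361, 0.2573]
tool_rot: [3.141, -0.005, 0.005]
ft_force: [0.1, -0.7, 0.3]
grip_width: 0.006
grip_force: 0.0
t 13.9 at [ 0.7362 -0.0361  0.2573] yaw -0.17 tilt 0.18 F [ 0.1 -0.7  0.3] w 0.006 g 0.0
103 [0.7031 0.2509] slide x,z rel (.735,.254): [-0.128  0.012]
95 [0.6801 0.2557] slide x,z rel (.735,.254): [-0.22  -0.007]
90 [0.6655 0.257 ] slide x,z rel (.735,.254): [-0.278 -0.012]
85 [0.6508 0.2571] slide x,z rel (.735,.254): [-0.337 -0.012]
80 [0.6362 0.2558] slide x,z rel (.735,.254): [-0.395 -0.007]
75 [0.6217 0.2533] slide x,z rel (.735,.254): [-0.453  0.003]
70 [0.6076 0.2496] slide x,z rel (.735,.254): [-0.51   0.018]
65 [0.5938 0.2446] slide x,z rel (.735,.254): [-0.565  0.037]
60 [0.5804 0.2385] slide x,z rel (.735,.254): [-0.618  0.062]
55 [0.5677 0.2312] slide x,z rel (.735,.254): [-0.669  0.091]
50 [0.5556 0.2228] slide x,z rel (.735,.254): [-0.717  0.125]
45 [0.5444 0.2135] slide x,z rel (.735,.254): [-0.763  0.162]
40 [0.5339 0.2031] slide x,z rel (.735,.254): [-0.804  0.204]
35 [0.5245 0.1919] slide x,z rel (.735,.254): [-0.842  0.248]
30 [0.516  0.1799] slide x,z rel (.735,.254): [-0.876  0.296]
25 [0.5086 0.1673] slide x,z rel (.735,.254): [-0.906  0.347]
20 [0.5024 0.154 ] slide x,z rel (.735,.254): [-0.931  0.4  ]
15 [0.4973 0.1402] slide x,z rel (.735,.254): [-0.951  0.455]
12 [0.4948 0.1318] slide x,z rel (.735,.254): [-0.961  0.489]
10 [0.4934 0.1261] slide x,z rel (.735,.254): [-0.966  0.512]
8 [0.4922 0.1203] slide x,z rel (.735,.254): [-0.971  0.535]
6 [0.4913 0.1145] slide x,z rel (.735,.254): [-0.975  0.558]
4 [0.4905 0.1087] slide x,z rel (.735,.254): [-0.978  0.581]
```

```bash
python3 -m inch '[{"slide":[-0.09,0,0.01],"angular":[0,0,0],"claw":-1},{"slide":[-0.14,0,0.01],"angular":[0,0,0],"claw":-1},{"slide":[-0.19,0,0.01],"angular":[0,0,0],"claw":-1},{"slide":[-0.24,0,0.01],"angular":[0,0,0],"claw":-1},{"slide":[-0.29,0,0.01],"angular":[0,0,0],"claw":-1},{"slide":[-0.34,0,0.01],"angular":[0,0,0],"claw":-1},{"slide":[-0.39,0,0.01],"angular":[0,0,0],"claw":-1},{"slide":[-0.43,0,0.015],"angular":[0,0,0],"claw":-1},{"slide":[-0.46,0,0.02],"angular":[0,0,0],"claw":-1},{"slide":[-0.46,0,0.02],"angular":[0,0,0],"claw":-1}]'
python3 - <<'E'
from m import *
for n in ["side"]:
    c,P,K,E=grab(n); m=sel(P,.10,.27,(.5,.72,.02,.1)); L=P[m]; q=L.mean(0); V=np.linalg.svd(L-q,full_matrices=False)[2]; print("lid c",q.round(3),"n",V[2].round(3),L.max(0).round(3),L.min(0).round(3))
E
python3 go.py
```

```text
time: 14.9
position: [0.6204, -0.0356, 0.251]
tool_rot: [3.141, -0.004, 0.002]
ft_force: [0.8, -0.7, 0.0]
grip_width: 0.007
grip_force: 0.1
lid c [0.618 0.048 0.189] n [ 0.959 -0.027  0.282] [0.65  0.073 0.263] [0.592 0.02  0.101]
t 14.95 at [ 0.6205 -0.0358  0.2505] yaw -0.18 tilt 0.05 F [1.  0.2 0.6] w 0.001 g 0.1
```

```bash
python3 -m inch '[{"slide":[-0.05,0,0.005],"angular":[0,0,0],"claw":-1},{"slide":[-0.11,0,0.025],"angular":[0,0,0],"claw":-1},{"slide":[-0.16,0,0.05],"angular":[0,0,0],"claw":-1},{"slide":[-0.21,0,0.08],"angular":[0,0,0],"claw":-1},{"slide":[-0.26,0,0.11],"angular":[0,0,0],"claw":-1},{"slide":[-0.305,0,0.15],"angular":[0,0,0],"claw":-1},{"slide":[-0.345,0,0.19],"angular":[0,0,0],"claw":-1},{"slide":[-0.385,0,0.235],"angular":[0,0,0],"claw":-1},{"slide":[-0.42,0,0.28],"angular":[0,0,0],"claw":-1},{"slide":[-0.42,0,0.28],"angular":[0,0,0],"claw":-1}]'
cat > lid.py <<'E'
from m import *
for n in ["side","top"]:
    c,P,K,E=grab(n); m=sel(P,.084,.27,(.44,.72,.02,.09)); L=P[m]; q=L.mean(0); V=np.linalg.svd(L-q,full_matrices=False)[2]; print("lid c",q.round(3),"n",V[2].round(3),L.max(0).round(3),L.min(0).round(3))
E
python3 lid.py; python3 go.py
```

```text
time: 15.95
position: [0.514, -0.0356, 0.1783]
tool_rot: [3.141, -0.005, -0.006]
ft_force: [-0.3, -0.5, -0.6]
grip_width: 0.005
grip_force: 0.0
lid c [0.543 0.05  0.167] n [-0.037  0.998 -0.046] [0.655 0.076 0.27 ] [0.475 0.02  0.084]
lid c [0.58  0.043 0.126] n [0.496 0.466 0.733] [0.656 0.069 0.265] [0.475 0.02  0.084]
t 16.05 at [ 0.5159 -0.0356  0.1799] yaw -0.18 tilt 0.02 F [0.9 0.8 0.4] w 0.004 g 0.0
```

```bash
python3 -m inch '[{"slide":[-0.03,0,0.05],"angular":[0,0,0],"claw":-1},{"slide":[-0.055,0,0.1],"angular":[0,0,0],"claw":-1},{"slide":[-0.067,0,0.135],"angular":[0,0,0],"claw":-1},{"slide":[-0.077,0,0.165],"angular":[0,0,0],"claw":-1},{"slide":[-0.085,0,0.19],"angular":[0,0,0],"claw":-1},{"slide":[-0.09,0,0.215],"angular":[0,0,0],"claw":-1},{"slide":[-0.095,0,0.235],"angular":[0,0,0],"claw":-1},{"slide":[-0.098,0,0.25],"angular":[0,0,0],"claw":-1},{"slide":[-0.098,0,0.25],"angular":[0,0,0],"claw":-1}]'
cat > lid.py <<'E'
from m import *
for n in ["side","top"]:
    c,P,K,E=grab(n,n+"_lid.png"); m=sel(P,.08,.17,(.44,.66,.02,.09)); L=P[m]; a,b=np.polyfit(L[:,0],L[:,2],1); r=L[:,2]-a*L[:,0]-b; k=abs(r)<.01; a,b=np.polyfit(L[k,0],L[k,2],1); print(n,"lid angle deg",np.degrees(np.arctan(-a)).round(2),k.mean().round(2),"z at .483",round(a*.483+b,4))
E
python3 lid.py; python3 go.py
```

```text
time: 16.95
position: [0.4908, -0.0353, 0.1167]
tool_rot: [-3.141, 0.005, 0.002]
ft_force: [0.1, -0.9, -0.2]
grip_width: 0.004
grip_force: 0.0
side lid angle deg 6.33 1.0 z at .483 0.1021
top lid angle deg 6.27 1.0 z at .483 0.1035
t 17.05 at [ 0.4912 -0.0354  0.1173] yaw -0.18 tilt 0.01 F [-0.6  0.1  0. ] w -0.0 g 0.0
```

```bash
python3 -m inch '[{"slide":[0,0,-0.02],"angular":[0,0,0],"claw":-1},{"slide":[-0.035,0,-0.02],"angular":[0,0,0],"claw":-1},{"slide":[-0.035,0,0],"angular":[0,0,0],"claw":-1},{"slide":[-0.035,0,0.01],"angular":[0,0,0],"claw":-1},{"slide":[-0.035,0,0.02],"angular":[0,0,0],"claw":-1},{"slide":[-0.035,0,0.03],"angular":[0,0,0],"claw":-1},{"slide":[-0.035,0,0.038],"angular":[0,0,0],"claw":-1},{"slide":[-0.035,0,0.044],"angular":[0,0,0],"claw":-1},{"slide":[-0.035,0,0.044],"angular":[0,0,0],"claw":-1}]' 
python3 go.py
```

```text
time: 17.95
position: [0.4822, -0.0353, 0.1068]
tool_rot: [3.141, -0.005, -0.002]
ft_force: [-3.2, 1.1, 7.4]
grip_width: -0.001
grip_force: 3.6
t 17.95 at [ 0.4822 -0.0353  0.1068] yaw -0.18 tilt 0.07 F [-3.2  1.1  7.4] w -0.001 g 3.6
```

On the catch: 7.4 N up. Pressing on gently.

```bash
python3 -m inch '[{"slide":[0,0,0.006],"angular":[0,0,0],"claw":-1},{"slide":[0,0,0.012],"angular":[0,0,0],"claw":-1},{"slide":[0,0,0.018],"angular":[0,0,0],"claw":-1},{"slide":[0,0,0.024],"angular":[0,0,0],"claw":-1},{"slide":[0,0,0.03],"angular":[0,0,0],"claw":-1},{"slide":[0,0,0.036],"angular":[0,0,0],"claw":-1},{"slide":[0,0,0.038],"angular":[0,0,0],"claw":-1},{"slide":[0,0,0.038],"angular":[0,0,0],"claw":-1}]' 
python3 go.py; python3 lid.py
```

```text
time: 18.75
position: [0.4825, -0.0353, 0.0974]
tool_rot: [3.141, -0.005, -0.0]
ft_force: [-2.5, 0.1, 5.7]
grip_width: 0.006
grip_force: 2.9
t 18.75 at [ 0.4825 -0.0353  0.0974] yaw -0.18 tilt 0.03 F [-2.5  0.1  5.7] w 0.006 g 2.9
side lid angle deg 0.71 0.56 z at .483 0.0853
top lid angle deg 0.08 1.0 z at .483 0.0855
```

```bash
python3 -m inch '[{"slide":[0,0,0.004],"angular":[0,0,0],"claw":-1},{"slide":[0,0,0.008],"angular":[0,0,0],"claw":-1},{"slide":[0,0,0.008],"angular":[0,0,0],"claw":-1}]' 
python3 -m inch '[{"slide":[0,0,-0.02],"angular":[0,0,0],"claw":-1},{"slide":[0,0,-0.1],"angular":[0,0,0],"claw":-1},{"slide":[0,0,-0.25],"angular":[0,0,0],"claw":-1},{"slide":[0,0,-0.45],"angular":[0,0,0],"claw":-1},{"slide":[0,0,-0.6],"angular":[0,0,0],"claw":-1},{"slide":[0,0,-0.6],"angular":[0,0,0],"claw":-1},{"slide":[0,0,-0.6],"angular":[0,0,0],"claw":-1}]' 
python3 lid.py
```

```text
time: 19.15
position: [0.4826, -0.0353, 0.0971]
tool_rot: [3.14, -0.005, -0.001]
ft_force: [-7.9, 0.9, 20.1]
grip_width: 0.004
grip_force: 9.9
time: 19.85
position: [0.4829, -0.0355, 0.2452]
tool_rot: [3.141, -0.005, 0.002]
ft_force: [-0.2, -1.0, -0.3]
grip_width: 0.003
grip_force: 0.0
side lid angle deg 0.02 1.0 z at .483 0.0838
top lid angle deg 0.36 1.0 z at .483 0.086
```

View pics/side_lid.png

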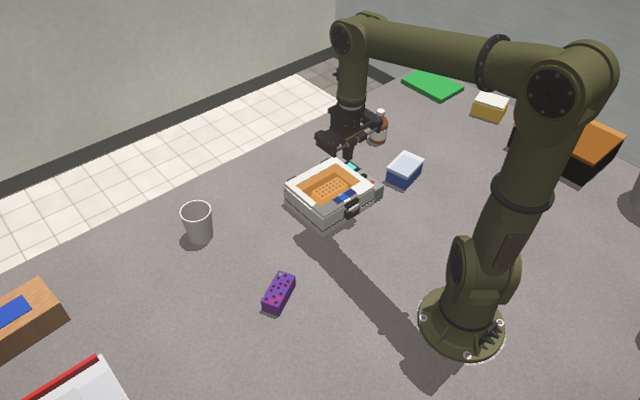

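The lid lies level and shut (330,190) with the rack visible through the window. The beaker (198,222), tip box (405,168) and bottle (380,127) are where they were, and the arm is clear.

```bash
python3 -c "
from bench import ctrl
print(ctrl.close_job())"
```

```text
the job is handed in; nothing more can be done
None
```

The yellow rack is flat inside the rib frame, the lid is pressed past its catch and reads level to within 0.4°, the tip box, beaker and bottle were not moved, and the job was handed in at about 20 s.

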